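# Line up a hatch's hinge leaf with the jamb and hold it for the pin

## Robot

A 7-joint arm with a two-finger parallel gripper is mounted at the origin on a cart in front of the work surface, level with it; the furniture and walls round the work are solid. World frame = base frame: x ahead of the robot, y to its left, z up, the work surface at z = 0. Lengths are in m, angles in rad, forces in N, time in s.
With the tool pointing down it reaches from about 0.35 to 0.9 m from the base axis. Payload 7.2 kg.
Tool frame: the origin (TCP) lies at the very end of the fingers, on their centre line; the grasp point (between the pads) lies 19 mm behind it; z points along the fingers, x is the direction in which the jaws open and shut, and the axes are right-handed (so a half turn about z gives the same grasp; the last joint's range is limited). The gripper opens to 88 mm and grips with 3 to 60 N. Pads are 20 mm wide; open, the fingers measure 115 mm over their backs; the gripper's body (75 mm by 178 mm) begins 61 mm behind the grasp point.
Start: joints at [1.143, 0.411, -0.013, 1.596, 0.006, 1.134, -0.082], TCP at [0.22, -0.585, 0.223] pointing down, gripper open.
Joint ranges: [-2.95, 2.95], [-0.29, 1.99], [-1.47, 1.44], [0.14, 2.54], [-1.03, 4.17], [0.13, 1.85], [-2.86, 2.86]. Speed limits (rad/s): [2.39, 2.39, 3.01, 3.01, 3.14, 3.14, 3.14].

## Interface

Orientations are given as a rotation vector (axis times angle).
In Python, from plant import bot, get_image, calibration, search_frame gives the robot as it stands. The module is installed in compiled form; this text tells all that it offers.
- The arm moves only by the shell command python3 -m inch 'ROWS' [FORCE]. ROWS is JSON, a list of rows, each an object of numbers: "ax", "ay", "az": the turn, a rotation vector about the tool's x, y, z each as a share of pi/2 rad, from -1 to 1; "x", "y", "z": the shift along the tool's x, y, z each as a share of 100 mm, from -1 to 1; "fingers": the opening, from -1 (shut) to 1 (fully open). A call has 1 to 12 rows; each row is the pose to reach, as a shift and turn from the pose commanded when the call began, along the tool's axes at that moment; what a row does not reach only later rows make up. A row lasts 1/10 s, in which the tool goes at most 50 mm and 8.59 degrees, less where a joint would pass 70% of its speed; a pose out of reach is approached as far as the arm can. A call with a number of a shift or a turn outside -1 to 1 is refused whole. A call with a gripper value outside its range is refused whole. The fingers move at their own pace and stop on an object; FORCE is the grip in N (left out, the last holds). Time passes only in rows, so rows that repeat a pose let the fingers close. It gives the time, the measured TCP pose, the force and the opening at its end, in the units of the state.
- bot.get_obs(): the state, without advancing time (a new reading comes with each control period).
- get_image(name): name is "scene" or "top"; returns (picture, depth): 420x560x3 uint8, red, green, blue; 420x560 float32, m along the optical axis (not along the pixel's ray), 0 where there is no reading.
- calibration(name): a dict with "fx", "fy", "cx", "cy" (pixels), "rvec" (rotation vector, rad) and "tvec" (3), from world to camera coordinates, as OpenCV has them. Camera axes: x right, y down, z forward; pixel columns grow to the right and rows downward; lengths in m; the calibration is good to about 2 mm. A picture is of the moment at which its call begins. calibration takes no time and is no camera call.
- bot.finish_job(): hands the job in, once; it reports no verdict.
Trained networks look in the newest picture that a camera, given by its name, has taken for a name from the list of things; names that differ only in an ending like _2 or _b are one class to them, and where a whole thing is asked for, a point or a joint stands for the part that bears it (a point fixed in the world has none). Each returns a list of dicts, best first, with "confidence" (0 to 1); they miss things now and then, are a little off and sometimes report something else, mostly with a low value. They report only what shows in the picture. A call takes as long as a camera call. They do not tell look-alikes from the thing itself.
- search_frame(camera, query): "bbox" ([centre column, centre row, width, height] in pixels, round what is visible of it).
The state is a dict: "time_s": time; "q": joint angles; "joint_vel": joint speeds; "joint_torque": joint torques, N m; "position": TCP position; "eef_rot": TCP orientation; "force": force on the tool from outside, world axes, zero at the start; "torque": the same for the moment, N m; "opening": finger opening in m.
Only numpy, scipy, OpenCV 4.12 (cv2) and the standard library are available. Lean on these libraries where they do the work, as an engineer would, in place of code of your own. Each camera call takes 0.05 s, during which the arm holds its last target.

## Task

Refit the hatch of a lab enclosure: of the two hatch plates on the bench, take the one whose hinge knuckles fit into the gaps of the jamb's hinge (leave the other one, the screwdriver and the small beaker alone), pick it up by its rib, and lower it gently from above until its knuckles sit between the jamb's knuckles, with the hatch level out in front of the jamb and all the holes in one line, so that a hinge pin could be slid through. Finish while still holding it there, still, hanging free in the gripper and not resting or pressing on the jamb: do not let go, a colleague will put the pin in.

Things in the scene. Friction and masses are not known exactly. Their poses are not given: they have to be found in the camera images.
- hatch: The hatch that fits: loose, 0.3 kg, lying flat. Aluminium plate 80 (x) x 110 (y) x 8 mm with a black rib in the middle and a steel hinge leaf on its +x edge with TWO knuckles (tubes 16 mm across, 20 long, hole 10) at y = -20 and +20 mm, common axis along y at x = 52, z = 9 mm. Origin: centre of the plate's underside; x to the hinge edge, z up. Centre of mass within 3 mm of the rib in x.
- hatch_grip (a point): Point to grip the hatch: in the grip rib (x = 6, y = 0, z = 31 mm in the hatch's frame). The rib is 12 mm thick along x (close the fingers along x), 50 mm long along y, and stands from 8 mm (plate's top) to 40 mm above the underside. Same axes as the hatch.
- hatch_hole_left (a point): Outer end of the hatch's +y knuckle, on the hole's axis (x = 52, y = 30, z = 9 mm in the hatch's frame); same axes as the hatch.
- hatch_hole_right (a point): Outer end of the hatch's -y knuckle, on the hole's axis (x = 52, y = -30, z = 9 mm in the hatch's frame); same axes as the hatch.
- other_hatch: The hatch that does NOT fit: same plate, rib, leaf and frame as the other (origin at the centre of the plate's underside), but with THREE knuckles 16 mm long at y = -40, 0 and +40 mm, like the jamb's. Leave it where it lies.
- jamb: The hinge jamb, fixed to the bench: aluminium block 50 (x) x 116 (y) mm, top at z = 81 mm, foot 70 x 140 x 8 mm. Origin: centre of the underside; z up; the hinge side is -x, roughly facing the robot. A leaf on its top has THREE knuckles (16 mm across, 16 long, hole 10) out over the -x side at y = -40, 0, +40 mm. A 6 mm pin lies in clips on top (fixed, to z = 91 mm).
- jamb_axis (a point): On the hole axis of the jamb's middle knuckle, in its centre (x = -37, y = 0, z = 82 mm in the jamb's frame, same axes). The gaps between the knuckles are 24 mm long, at y = -20 and +20 mm, open above and below. Matched: axes of hatch and jamb parallel, hatch_hole_left / right 30 mm to +y / -y of here, hatch underside 73 mm above the bench; 2 mm play along y.
- screwdriver: Bystander: a screwdriver with a red handle, 194 mm long, lying on the bench.
- beaker_50: Bystander: a small glass beaker, 48 mm across, 56 mm high, standing on the bench.
There are look-alikes about, which are no part of the job. Leave any orange look-alike of the hatch alone.

How it is judged:
By the outcome, as a careful person would: the job done as asked, in the order asked, and still so for the second after the job is handed in, while the arm keeps its last pose, push and grip.
It also fails if it takes over 45 s, if anything falls off the work surface, if the arm or the gripper's body presses on something with over 40 N, if the wrist force passes 120 N, or if a joint passes its speed limit or range.

## Working session

There is one attempt and no reset: what is moved stays moved. The work goes in short steps, Python scripts to look and compute and a shell command to move; the robot and the scene stay as the last step left them, time stands still between calls to the robot, and variables do not carry over. Pictures are saved under pics/ and viewed, and the job is handed in when it is done.

```bash
mkdir -p pics; cat > h.py <<'E'
import numpy as np,cv2
from plant import bot,get_image,calibration,search_frame
def grab(n,tag):
    p,d=get_image(n); cv2.imwrite(f'pics/{tag}.png',p[:,:,::-1]); np.savez(f'pics/{tag}.npz',p=p,d=d); return p,d
def load(tag):
    z=np.load(f'pics/{tag}.npz'); return z['p'],z['d']
def world(n,d):
    c=calibration(n); R=cv2.Rodrigues(np.array(c['rvec'],float))[0]; t=np.array(c['tvec'],float).ravel()
    v,u=np.mgrid[:d.shape[0],:d.shape[1]]
    P=np.stack([(u-c['cx'])/c['fx']*d,(v-c['cy'])/c['fy']*d,d],-1)
    W=(P-t)@R
    W[d<=0]=np.nan
    return W
def proj(n,X):
    c=calibration(n);K=np.array([[c['fx'],0,c['cx']],[0,c['fy'],c['cy']],[0,0,1.]])
    return cv2.projectPoints(np.array(X,float).reshape(-1,1,3),np.array(c['rvec'],float),np.array(c['tvec'],float),K,None)[0].reshape(-1,2)
E
python3 - <<'E'
from h import *
for n in('top','scene'):
    grab(n,n+'0'); c=calibration(n); print(n,c['fx'])
    for q in('hatch','other_hatch','jamb'):
        print(q,[(np.round(r['bbox']).tolist(),round(r['confidence'],2)) for r in search_frame(n,q)])
o=bot.get_obs();print({k:np.round(v,3) for k,v in o.items()})
E
```

```text
top 396.68284500025163
hatch [([293.0, 244.0, 50.0, 50.0], 0.7), ([187.0, 238.0, 49.0, 49.0], 0.56)]
other_hatch [([359.0, 258.0, 48.0, 45.0], 0.97), ([291.0, 244.0, 52.0, 45.0], 0.54)]
jamb [([326.0, 180.0, 58.0, 37.0], 0.9)]
scene 541.8430337609201
hatch [([212.0, 337.0, 74.0, 62.0], 0.68), ([324.0, 264.0, 63.0, 52.0], 0.47)]
other_hatch [([389.0, 228.0, 68.0, 46.0], 0.94)]
jamb []
{'time_s': np.float64(0.4), 'q': array([ 1.143,  0.411, -0.013,  1.596,  0.006,  1.134, -0.082]), 'joint_vel': array([-0.   , -0.001,  0.   ,  0.   ,  0.   ,  0.002, -0.001]), 'joint_torque': array([-2.0000e-03, -5.8713e+01,  6.4000e-01, -2.9101e+01, -5.4000e-02,
        1.3000e-02,  0.0000e+00]), 'position': array([ 0.22 , -0.585,  0.222]), 'eef_rot': array([-2.583,  1.788,  0.   ]), 'force': array([ 0.994, -0.386,  0.179]), 'torque': array([-0.033,  0.027, -0.001]), 'opening': np.float64(0.088)}
```

View pics/top0.png

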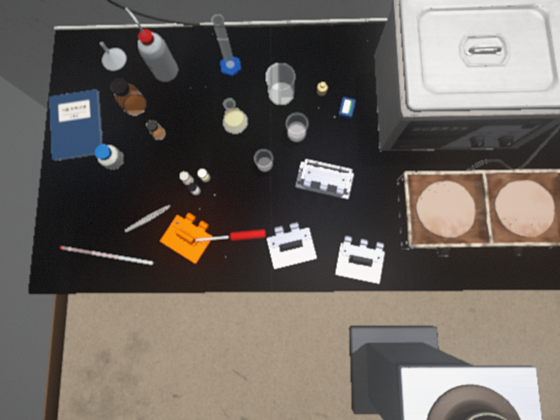

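View pics/scene0.png

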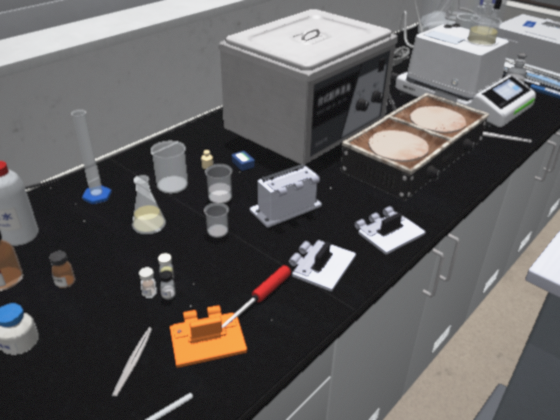

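```bash
python3 - <<'E'
from h import *
p,d=load('top0'); c=p[140:300,150:400]; cv2.imwrite('pics/c_top.png',cv2.resize(c,None,fx=3.2,fy=3.2,interpolation=cv2.INTER_CUBIC)[:,:,::-1])
p,d=load('scene0'); c=p[190:380,160:440]; cv2.imwrite('pics/c_sc.png',cv2.resize(c,None,fx=2.8,fy=2.8,interpolation=cv2.INTER_CUBIC)[:,:,::-1])
E
```

```text
(no output)
```

View pics/c_top.png

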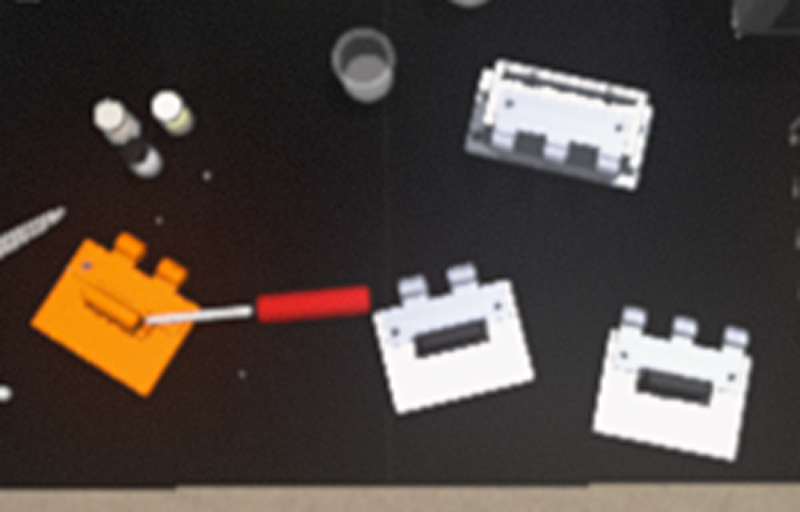

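View pics/c_sc.png

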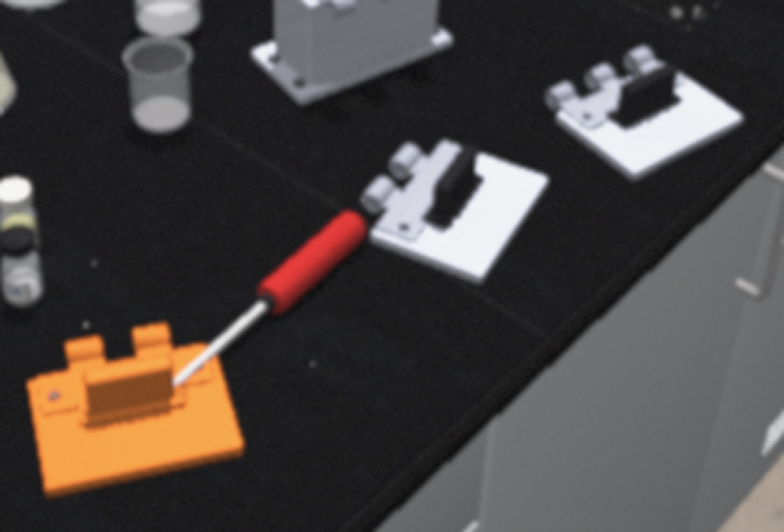

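Candidates: two-knuckle aluminium plate at top (291,245), three-knuckle plate at (360,258) and an orange look-alike at (187,238). The crop shows the plate at (291,245) with two knuckles, so I choose that one. The jamb is at (326,180), with its knuckles toward the robot. The red screwdriver handle ends near the chosen plate's left corner, at (265,234).

```bash
python3 - <<'E'
from h import *
for n in('top','scene'):
    p,d=load(n+'0'); W=world(n,d)
    c=calibration(n);R=cv2.Rodrigues(np.array(c['rvec']))[0];print(n,'cam',-R.T@np.array(c['tvec']), 'down',R[2])
    z=W[...,2]
    g=p.mean(-1)
    reg={'top':[(265,225,320,270),(333,235,388,285),(294,155,360,202)],'scene':[(285,236,360,290),(350,203,428,255),(250,165,325,225)]}[n]
    bench=W[(g<25)&(abs(z)<.02)]; print('bench z',np.nanmedian(bench[:,2]),np.nanstd(bench[:,2]))
    for r in reg:
        Z=z[r[1]:r[3],r[0]:r[2]]; w=W[r[1]:r[3],r[0]:r[2]]; G=g[r[1]:r[3],r[0]:r[2]]
        m=G>90
        print(r,'n',m.sum(),np.nanmean(w[m],0).round(4),'zhist',np.histogram(Z[m],bins=np.arange(-.01,.1,.01))[0], G[m].mean().round(), np.isnan(Z).sum())
E
```

```text
top cam [0.35193994 0.41663968 1.00820323] down [ 0.17922543  0.02655606 -0.98344955]
bench z -0.0008367109501606054 0.0018597866227453876
(265, 225, 320, 270) n 1521 [0.4399 0.4192 0.0079] zhist [ 104 1061  332    1   16    3    0    0    0    0] 221.0 8
(333, 235, 388, 285) n 1621 [0.4028 0.2473 0.008 ] zhist [ 118 1115  356    0   21    4    0    0    0    0] 222.0 10
(294, 155, 360, 202) n 1547 [0.6038 0.3326 0.0631] zhist [ 56 270  42   7   8   8   7  19 261 852] 195.0 10
scene cam [-0.00162215  1.04467584  0.68614308] down [ 0.52281863 -0.60597172 -0.59954895]
bench z -0.001964751474972342 0.0032116595253886423
(285, 236, 360, 290) n 1872 [0.44   0.4256 0.0071] zhist [ 117 1494  217   10   23    0    0    0    0    0] 203.0 18
(350, 203, 428, 255) n 1493 [0.4021 0.2545 0.0064] zhist [ 126 1187  157    7   14    0    0    0    0    0] 198.0 13
(250, 165, 325, 225) n 2776 [0.5984 0.3465 0.048 ] zhist [ 54 432 223 220 225 228 234 124 415 607] 140.0 20
```

```bash
cat > fit.py <<'E'
from h import *
from scipy.optimize import minimize
from scipy.spatial.transform import Rotation as Ro
def box(x0,x1,y0,y1,z0,z1):
    V=np.array([[x,y,z] for x in(x0,x1) for y in(y0,y1) for z in(z0,z1)],float)
    F=[([0,1,3,2],(-1,0,0)),([4,5,7,6],(1,0,0)),([0,1,5,4],(0,-1,0)),([2,3,7,6],(0,1,0)),([0,2,6,4],(0,0,-1)),([1,3,7,5],(0,0,1))]
    return ('box',V/1e3,F)
def cyl(x,y,z,r,L):
    a=np.linspace(0,2*np.pi,24,endpoint=False)
    V=np.array([[x+r*np.cos(t),yy,z+r*np.sin(t)] for t in a for yy in(y-L/2,y+L/2)])
    return ('cyl',V/1e3,None)
HATCH=[(box(-40,40,-55,55,0,8),'p'),(cyl(52,-20,9,8,20),'k'),(cyl(52,20,9,8,20),'k'),(box(0,12,-25,25,8,40),'r')]
JAMB=[(box(-35,35,-70,70,0,8),'f'),(box(-25,25,-58,58,8,81),'b'),(cyl(-37,-40,82,8,16),'k'),(cyl(-37,0,82,8,16),'k'),(cyl(-37,40,82,8,16),'k')]
S=4
def render(n,model,T,roi):
    c=calibration(n); Rm=cv2.Rodrigues(np.array(c['rvec'],float))[0]; cam=-Rm.T@np.array(c['tvec'],float).ravel()
    R,t=T; u0,v0,u1,v1=roi
    L=np.zeros(((v1-v0)*S,(u1-u0)*S),np.uint8); labs={}
    def fill(V,name):
        i=labs.setdefault(name,len(labs)+1)
        q=(proj(n,V)-[u0,v0]+0.5)*S-0.5
        h=cv2.convexHull(np.round(q*16).astype(np.int32).reshape(-1,1,2))
        cv2.fillConvexPoly(L,h,i,cv2.LINE_8,4)
    for (kind,V,F),nm in model:
        Wv=V@R.T+t
        if kind=='cyl': fill(Wv,nm)
        else:
            for idx,nr in F:
                if (cam-Wv[idx].mean(0))@(R@np.array(nr))>0: fill(Wv[idx],nm+str(nr) if nm!='r' else 'r')
    out=[cv2.GaussianBlur(cv2.resize((L==i).astype(np.float32),None,fx=1/S,fy=1/S,interpolation=cv2.INTER_AREA),(0,0),0.6) for i in range(len(labs)+1)]
    return out
def cost(n,p,model,T,roi,mask=None):
    o=render(n,model,T,roi); u0,v0,u1,v1=roi
    g=np.minimum(p[v0:v1,u0:u1].astype(float).mean(-1),255)
    A=np.stack([x.ravel() for x in o],1); b=g.ravel()
    if mask is not None:
        k=mask[v0:v1,u0:u1].ravel(); A=A[k];b=b[k]
    s,*_=np.linalg.lstsq(A,b,rcond=None)
    r=np.abs(A@s-b); return np.minimum(r,60).mean()
def planar(v,z=0): return Ro.from_euler('z',v[2]).as_matrix(),np.array([v[0],v[1],z])
def fit(views,model,v0,z=0):
    f=lambda v:sum(cost(n,p,model,planar([v[0]/100,v[1]/100,v[2]/10],z),roi) for n,p,roi in views)
    x=np.array([v0[0]*100,v0[1]*100,v0[2]*10]);
    for st in(1.,.3,.1):
        sim=np.vstack([x]+[x+np.eye(3)[i]*st for i in range(3)])
        r=minimize(f,x,method='Nelder-Mead',options=dict(initial_simplex=sim,xatol=1e-3,fatol=1e-4,maxiter=150)); x=r.x
    return np.array([x[0]/100,x[1]/100,x[2]/10]),r.fun
E
python3 - <<'E'
from fit import *
T,_=load('top0');Sc,_=load('scene0')
vt=('top',T,(266,222,318,272));vs=('scene',Sc,(284,234,360,292))
jt=('top',T,(290,152,362,206));js=('scene',Sc,(244,160,330,228))
for nm,vw,m,i in(('hatch',[vt,vs],HATCH,[.44,.42,.2]),('jamb',[jt,js],JAMB,[.60,.335,-.15])):
    for w in(vw[:1],vw[1:],vw):
        v,c=fit(w,m,i); print(nm,[x[0] for x in w],v.round(4),round(c,2))
    for n,p,roi in vw:
        u0,v0,u1,v1=roi
        o=render(n,m,planar(v),roi);A=np.stack([x.ravel() for x in o],1);g=p[v0:v1,u0:u1].astype(float).mean(-1)
        s=np.linalg.lstsq(A,g.ravel(),rcond=None)[0]
        im=np.hstack([g,(A@s).reshape(g.shape),abs((A@s).reshape(g.shape)-g)])
        cv2.imwrite(f'pics/fit_{nm}_{n}.png',cv2.resize(np.clip(im,0,255).astype(np.uint8),None,fx=3,fy=3,interpolation=cv2.INTER_NEAREST))
ims=[cv2.imread(f'pics/fit_{a}_{b}.png') for a in('hatch','jamb') for b in('top','scene')]
w=max(i.shape[1] for i in ims)
cv2.imwrite('pics/fits.png',cv2.resize(np.vstack([cv2.copyMakeBorder(i,0,4,0,w-i.shape[1],0) for i in ims]),None,fx=.85,fy=.85))
E
```

```text
hatch ['top'] [0.4373 0.4181 0.2307] 10.59Traceback (most recent call last):
  File "<stdin>", line 7, in <module>
  File "fit.py", line 46, in fit
    r=minimize(f,x,method='Nelder-Mead',options=dict(initial_simplex=sim,xatol=1e-3,fatol=1e-4,maxiter=150)); x=r.x
    res = _minimize_neldermead(fun, x0, args, callback, bounds=bounds,
                               **options)
    fxr = func(xr)
    fx = function(np.copy(x), *(wrapper_args + args))
  File "fit.py", line 42, in <lambda>
    f=lambda v:sum(cost(n,p,model,planar([v[0]/100,v[1]/100,v[2]/10],z),roi) for n,p,roi in views)
               ~~~^^^^^^^^^^^^^^^^^^^^^^^^^^^^^^^^^^^^^^^^^^^^^^^^^^^^^^^^^^^^^^^^^^^^^^^^^^^^^^^^
  File "fit.py", line 42, in <genexpr>
    f=lambda v:sum(cost(n,p,model,planar([v[0]/100,v[1]/100,v[2]/10],z),roi) for n,p,roi in views)
                   ~~~~^^^^^^^^^^^^^^^^^^^^^^^^^^^^^^^^^^^^^^^^^^^^^^^^^^^^^
  File "fit.py", line 33, in cost
    o=render(n,model,T,roi); u0,v0,u1,v1=roi
  File "fit.py", line 29, in render
    if (cam-Wv[idx].mean(0))@(R@np.array(nr))>0: fill(Wv[idx],nm+str(nr) if nm!='r' else 'r')
                                                 ~~~~^^^^^^^^^^^^^^^^^^^^^^^^^^^^^^^^^^^^^^^^
  File "fit.py", line 21, in fill
    q=(proj(n,V)-[u0,v0]+0.5)*S-0.5
       ~~~~^^^^^
  File "h.py", line 15, in proj
    c=calibration(n);K=np.array([[c['fx'],0,c['cx']],[0,c['fy'],c['cy']],[0,0,1.]])
ValueError: time passes only in moves, steps and waits
```

```bash
python3 - <<'E'
import json
from plant import calibration
json.dump({n:{k:(v if isinstance(v,(int,float)) else list(map(float,v))) for k,v in calibration(n).items() if k in('fx','fy','cx','cy','rvec','tvec')} for n in('top','scene')},open('cal.json','w'))
E
sed -i 's/^from plant.*/from plant import bot,get_image,search_frame\nimport json\n_C=json.load(open("cal.json"))\ndef calibration(n): return _C[n]/' h.py
cat > show.py <<'E'
from fit import *
def show(items,out):
    ims=[]
    for m,T,vw in items:
        for n,p,roi in vw:
            u0,v0,u1,v1=roi
            o=render(n,m,T,roi);A=np.stack([x.ravel() for x in o],1);g=p[v0:v1,u0:u1].astype(float).mean(-1)
            s=np.linalg.lstsq(A,g.ravel(),rcond=None)[0]
            im=np.hstack([g,(A@s).reshape(g.shape),abs((A@s).reshape(g.shape)-g)])
            ims.append(cv2.resize(np.clip(im,0,255).astype(np.uint8),None,fx=2.5,fy=2.5,interpolation=cv2.INTER_NEAREST))
    w=max(i.shape[1] for i in ims); im=np.vstack([cv2.copyMakeBorder(i,0,4,0,w-i.shape[1],0) for i in ims])
    k=min(1,600/im.shape[0],800/im.shape[1]);cv2.imwrite(out,cv2.resize(im,None,fx=k,fy=k,interpolation=cv2.INTER_AREA))
E
cat > m0.py <<'E'
from show import *
T,_=load('top0');Sc,_=load('scene0')
vt=('top',T,(266,222,318,272));vs=('scene',Sc,(284,234,360,292))
jt=('top',T,(290,152,362,206));js=('scene',Sc,(244,160,330,228))
it=[]
for nm,vw,m,i in(('hatch',[vt,vs],HATCH,[.44,.42,.2]),('jamb',[jt,js],JAMB,[.60,.335,-.15])):
    for w in(vw[:1],vw[1:],vw):
        v,c=fit(w,m,i); print(nm,[x[0] for x in w],v.round(4),round(c,2))
    it.append((m,planar(v),vw))
show(it,'pics/fits.png')
E
python3 m0.py
```

```text
hatch ['top'] [0.4373 0.4181 0.2307] 10.59
hatch ['scene'] [0.4374 0.4184 0.2264] 12.41
hatch ['top', 'scene'] [0.4372 0.4182 0.2313] 23.11
jamb ['top'] [ 0.6098  0.3309 -0.243 ] 14.01
jamb ['scene'] [ 0.6078  0.3324 -0.2406] 11.23
jamb ['top', 'scene'] [ 0.6097  0.3312 -0.2396] 25.65
```

View pics/fits.png

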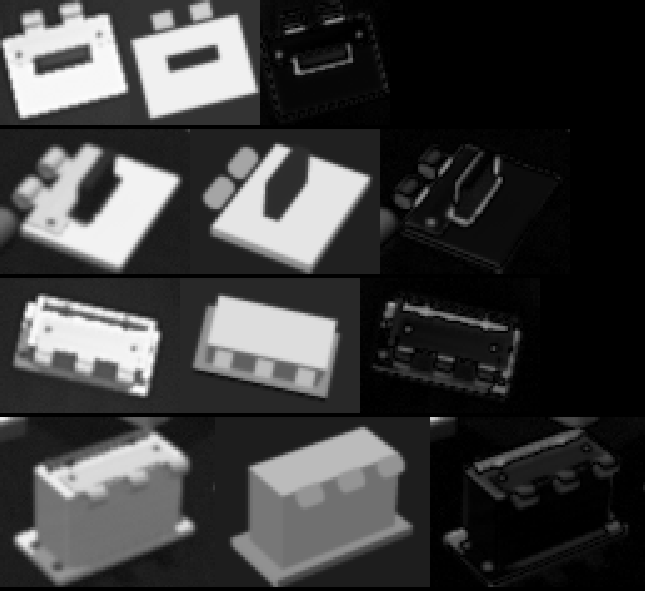

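The fits match the pictures in both cameras and agree to 1–2 mm: hatch (0.437, 0.418) at yaw 0.231, jamb (0.609, 0.331) at yaw −0.241. Next, what stands along the path, and the deltas to the first waypoints.

```bash
cat > go.py <<'E'
from h import *
from scipy.spatial.transform import Rotation as Ro
import sys
# usage: go.py x y z yaw  -> delta in tool units from measured pose
o=bot.get_obs(); p=np.array(o['position']); R=Ro.from_rotvec(o['eef_rot'])
X=R.as_matrix()[:,0]; print('t',round(o['time_s'],2),'pos',p.round(4),'yaw',round(np.arctan2(X[1],X[0]),4),'tz',R.as_matrix()[:,2].round(4),'F',np.round(o['force'],1),'op',round(o['opening'],4))
if len(sys.argv)>4:
    x,y,z,yaw=map(float,sys.argv[1:5])
    Rt=Ro.from_euler('z',yaw)*Ro.from_euler('x',np.pi)
    d=R.inv().apply(np.array([x,y,z])-p)/.1; a=(R.inv()*Rt).as_rotvec()/(np.pi/2)
    print('shift',d.round(4),'turn',a.round(4))
E
python3 go.py 0.4431 0.4197 0.2 0.231
python3 - <<'E'
from h import *
for n in('top','scene'):
    p,d=load(n+'0');W=world(n,d)
    for lo,hi in((.06,.12),(.12,.2),(.2,.4)):
        m=(W[...,2]>lo)&(W[...,2]<hi)&(W[...,0]>.1)&(W[...,0]<.85)&(abs(W[...,1])<.8)
        q=W[m]; 
        H,_,_=np.histogram2d(q[:,0],q[:,1],bins=[np.arange(.1,.9,.1),np.arange(-.8,.81,.1)]); print(n,lo);print(H.astype(int))
E
```

```text
t 0.4 pos [ 0.22   -0.5849  0.2225] yaw -1.211 tz [-1.e-04  3.e-04 -1.e+00] F [ 1.  -0.4  0.2] op 0.0878
shift [-8.617  -5.6255  0.2271] turn [-1.00e-04  2.00e-04 -9.18e-01]
top 0.06
[[   0    0    0    0    0    0    0    0    0    0    0    0    0    0
     0    0]
 [   0    0    0    0    0    0    0    0    0    0    0    0    0    0
     0    0]
 [   0    0    0    0    0    0    0    0    0    0    0    0    0    0
     0    0]
 [   0    0    0    0    0   68 1253 1266 1262  651    0    0    0    0
     0    0]
 [   0    0    0    0    0  305 1743 1789 1769  884  123  383    0    0
     0    0]
 [   0    0    0    0    0   31  417  703  549  441  109  556    0    0
     0    0]
 [   0    0    0    0    0    0    0    0    0  240    0   64   62  219
     0   84]]
top 0.12
[[  0   0   0   0   0   0   0   0   0   0   0   0   0   0   0   0]
 [  0   0   0   0   0   0   0   0   0   0   0   0   0   0   0   0]
 [  0   0   0   0   0   0   0   0   0   0   0   0   0   0   0   0]
 [  0   0   0   0   0   0   0   0   0   0   0   0   0   0   0   0]
 [  0   0   0   0   0   0   0   0   0   0   
[... 1755 characters left out ...]
 0    0]
 [   0    0    4  117  303    0    0    0    0 1085    0    0    0    0
     0    0]]
scene 0.2
[[   0    0    0    0    0    0    0    0    0    0    0    0    0    0
     0    0]
 [   0    0    0    0    0    0    0    0    0    0    0    0    0    0
     0    0]
 [   0    0    0    0    0    0    0    0    0    0    0    0    0    0
     0    0]
 [   0    0    0    0    0    0    0    0    0    0    0    0    0    0
     0    0]
 [   0    0    0  783    3    0    0    0    0    0    0    0    0    0
     0    0]
 [   0    0    0  138    0    0  278  548  628  717    0    0    0    0
     0    0]
 [   0    0    0    0    0    0  338  468  535 1231    0    0    0    0
     0    0]]
```

```bash
python3 -m inch '[{"x":-0.45,"y":-0.5},{"x":-0.9,"y":-1},{"x":-0.9,"y":-1},{"x":-0.9,"y":-1}]'; python3 go.py
```

```text
t 0.4 pos [ 0.22   -0.5849  0.2225] yaw -1.211 tz [-1.e-04  3.e-04 -1.e+00] F [ 1.  -0.4  0.2] op 0.0878invalid input at $[0]: expected keys ax, ay, az, x, y, z, fingers
```

```bash
python3 -m inch '[{"ax":0,"ay":0,"az":0,"x":-0.9,"y":-1,"z":0,"fingers":0},{"ax":0,"ay":0,"az":0,"x":-0.9,"y":-1,"z":0,"fingers":0},{"ax":0,"ay":0,"az":0,"x":-0.9,"y":-1,"z":0,"fingers":0}]'; python3 go.py
```

```text
time_s: 0.7
position: [0.2835, -0.4627, 0.2226]
eef_rot: [-2.584, 1.785, 0.0]
force: [-0.3, -0.7, 0.7]
opening: 0.0676
t 0.7 pos [ 0.2835 -0.4627  0.2226] yaw -1.2093 tz [ 5.e-04  9.e-04 -1.e+00] F [-0.3 -0.7  0.7] op 0.0676
```

```bash
R='"ax":0,"ay":0,"az":0'; python3 -m inch '[{"ax":0,"ay":0,"az":0,"x":-0.9,"y":-1,"z":0,"fingers":0},{"ax":0,"ay":0,"az":0,"x":-0.9,"y":-1,"z":0,"fingers":0},{"ax":0,"ay":0,"az":0,"x":-0.9,"y":-1,"z":0,"fingers":0}]'
python3 -m inch '[{"ax":0,"ay":0,"az":0,"x":-0.9,"y":-1,"z":0,"fingers":0},{"ax":0,"ay":0,"az":0,"x":-0.9,"y":-1,"z":0,"fingers":0},{"ax":0,"ay":0,"az":0,"x":-0.9,"y":-1,"z":0,"fingers":0}]'
python3 -m inch '[{"ax":0,"ay":0,"az":0,"x":-1,"y":-0.4,"z":0,"fingers":0},{"ax":0,"ay":0,"az":0,"x":-1,"y":-0.4,"z":0,"fingers":0},{"ax":0,"ay":0,"az":0,"x":-1,"y":-0.4,"z":0,"fingers":0}]'
python3 -m inch '[{"ax":0,"ay":0,"az":0,"x":-1,"y":-0.4,"z":0,"fingers":0},{"ax":0,"ay":0,"az":0,"x":-1,"y":-0.4,"z":0,"fingers":0},{"ax":0,"ay":0,"az":0,"x":-1,"y":-0.4,"z":0,"fingers":0}]'
python3 go.py 0.4431 0.4197 0.2 0.231
```

```text
time_s: 1.0
position: [0.3453, -0.343, 0.223]
eef_rot: [-2.585, 1.785, -0.001]
force: [0.5, 0.1, 0.7]
opening: 0.0453
time_s: 1.3
position: [0.4071, -0.2235, 0.2231]
eef_rot: [-2.585, 1.785, -0.001]
force: [0.5, -1.5, -0.3]
opening: 0.044
time_s: 1.6
position: [0.4082, -0.1136, 0.223]
eef_rot: [-2.588, 1.778, 0.0]
force: [0.0, -0.9, 0.8]
opening: 0.044
time_s: 1.9
position: [0.4104, -0.0068, 0.2232]
eef_rot: [-2.587, 1.779, -0.001]
force: [-0.1, -0.0, 0.1]
opening: 0.0442
t 1.9 pos [ 0.4104 -0.0068  0.2232] yaw -1.205 tz [ 0.0014  0.0011 -1.    ] F [-0.1 -0.   0.1] op 0.0442
shift [-3.8654 -1.8303  0.237 ] turn [-1.100e-03 -5.000e-04 -9.142e-01]
```

```bash
python3 -m inch '[{"ax":0,"ay":0,"az":0,"x":-0.97,"y":-0.46,"z":0,"fingers":0},{"ax":0,"ay":0,"az":0,"x":-0.97,"y":-0.46,"z":0,"fingers":0},{"ax":0,"ay":0,"az":0,"x":-0.97,"y":-0.46,"z":0,"fingers":0}]'
python3 -m inch '[{"ax":0,"ay":0,"az":0,"x":-0.97,"y":-0.46,"z":0,"fingers":0},{"ax":0,"ay":0,"az":0,"x":-0.97,"y":-0.46,"z":0,"fingers":0},{"ax":0,"ay":0,"az":0,"x":-0.97,"y":-0.46,"z":0,"fingers":0}]'
python3 -m inch '[{"ax":0,"ay":0,"az":0,"x":-0.97,"y":-0.46,"z":0,"fingers":0},{"ax":0,"ay":0,"az":0,"x":-0.97,"y":-0.46,"z":0,"fingers":0},{"ax":0,"ay":0,"az":0,"x":-0.97,"y":-0.46,"z":0,"fingers":0}]'
python3 -m inch '[{"ax":0,"ay":0,"az":-0.9,"x":-0.97,"y":-0.46,"z":0.2,"fingers":0},{"ax":0,"ay":0,"az":-0.9,"x":-0.97,"y":-0.46,"z":0.2,"fingers":0},{"ax":0,"ay":0,"az":-0.9,"x":-0.97,"y":-0.46,"z":0.2,"fingers":0},{"ax":0,"ay":0,"az":-0.9,"x":-0.97,"y":-0.46,"z":0.2,"fingers":0},{"ax":0,"ay":0,"az":-0.9,"x":-0.97,"y":-0.46,"z":0.2,"fingers":0},{"ax":0,"ay":0,"az":-0.9,"x":-0.97,"y":-0.46,"z":0.2,"fingers":0},{"ax":0,"ay":0,"az":-0.9,"x":-0.97,"y":-0.46,"z":0.2,"fingers":0},{"ax":0,"ay":0,"az":-0.9,"x":-0.97,"y":-0.46,"z":0.2,"fingers":0},{"ax":0,"ay":0,"az":-0.9,"x":-0.97,"y":-0.46,"z":0.2,"fingers":0},{"ax":0,"ay":0,"az":-0.9,"x":-0.97,"y":-0.46,"z":0.2,"fingers":0},{"ax":0,"ay":0,"az":-0.9,"x":-0.97,"y":-0.46,"z":0.2,"fingers":0}]'
python3 go.py 0.4431 0.4197 0.1 0.231
```

```text
time_s: 2.2
position: [0.4196, 0.1003, 0.2232]
eef_rot: [-2.586, 1.779, 0.0]
force: [-0.6, 0.3, 0.1]
opening: 0.0439
time_s: 2.5
position: [0.4282, 0.2072, 0.223]
eef_rot: [-2.585, 1.78, 0.002]
force: [-1.2, -0.0, -0.4]
opening: 0.0434
time_s: 2.8
position: [0.4367, 0.314, 0.2225]
eef_rot: [-2.586, 1.781, 0.003]
force: [0.3, 0.4, -0.2]
opening: 0.0437
time_s: 3.9
position: [0.4473, 0.4145, 0.2019]
eef_rot: [3.124, 0.317, -0.001]
force: [-0.1, -0.4, 0.3]
opening: 0.0439
t 3.9 pos [0.4473 0.4145 0.2019] yaw 0.202 tz [-3.0e-04 -1.7e-03 -1.0e+00] F [-0.1 -0.4  0.3] op 0.0439
shift [-0.03   -0.0606  1.0191] turn [ 0.001   0.0004 -0.0184]
```

```bash
python3 -m inch '[{"ax":0,"ay":0,"az":-0.018,"x":-0.03,"y":-0.06,"z":0.5,"fingers":0},{"ax":0,"ay":0,"az":-0.018,"x":-0.03,"y":-0.06,"z":1,"fingers":0},{"ax":0,"ay":0,"az":-0.018,"x":-0.03,"y":-0.06,"z":1,"fingers":0},{"ax":0,"ay":0,"az":-0.018,"x":-0.03,"y":-0.06,"z":1,"fingers":0}]'
python3 go.py 0.4431 0.4197 0.015 0.231
python3 - <<'E'
from h import *
grab('scene','s1');grab('top','t1')
p,_=load('s1');cv2.imwrite('pics/s1c.png',cv2.resize(p[170:330,240:440],None,fx=3.5,fy=3.5)[:,:,::-1])
E
```

```text
time_s: 4.3
position: [0.442, 0.4212, 0.1029]
eef_rot: [3.12, 0.36, -0.002]
force: [0.8, 0.1, 1.0]
opening: 0.0439
t 4.3 pos [0.442  0.4212 0.1029] yaw 0.2295 tz [-0.0012 -0.0013 -1.    ] F [0.8 0.1 1. ] op 0.0439
shift [0.0086 0.0162 0.8788] turn [ 0.0006  0.0009 -0.001 ]
```

View pics/s1c.png

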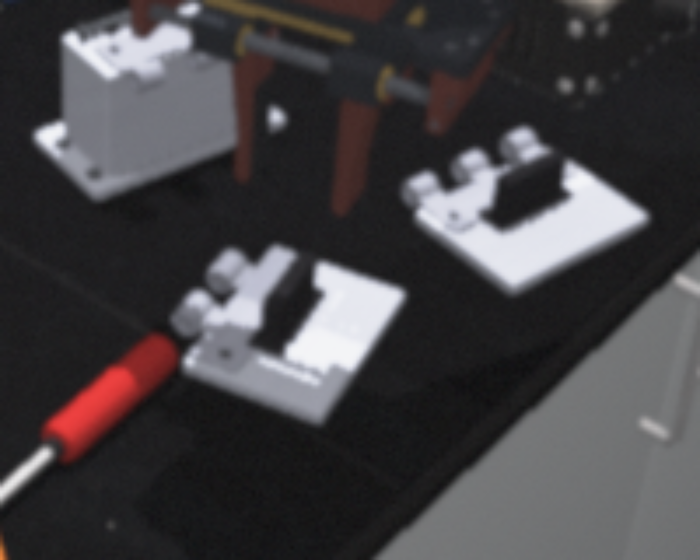

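The open fingers stand above the rib of the two-knuckle hatch at crop (290,290). Nothing is in the way of a straight descent.

```bash
python3 -m inch '[{"ax":0,"ay":0,"az":0,"x":0.009,"y":-0.015,"z":0.3,"fingers":0},{"ax":0,"ay":0,"az":0,"x":0.009,"y":0.015,"z":0.6,"fingers":0},{"ax":0,"ay":0,"az":0,"x":0.009,"y":0.015,"z":0.75,"fingers":0},{"ax":0,"ay":0,"az":0,"x":0.009,"y":0.015,"z":0.87,"fingers":0},{"ax":0,"ay":0,"az":0,"x":0.009,"y":0.015,"z":0.87,"fingers":0}]'
python3 go.py 0.4431 0.4197 0.015 0.231
```

```text
time_s: 4.9
position: [0.443, 0.4208, 0.0156]
eef_rot: [3.121, 0.362, -0.0]
force: [0.4, -0.1, -0.1]
opening: 0.0439
t 4.9 pos [0.443  0.4208 0.0156] yaw 0.2308 tz [-2.e-04 -2.e-04 -1.e+00] F [ 0.4 -0.1 -0.1] op 0.0439
shift [-0.0011  0.0106  0.0059] turn [ 0.0001  0.0001 -0.0001]
```

```bash
python3 -m inch '[{"ax":0,"ay":0,"az":0,"x":0,"y":0,"z":0,"fingers":-1},{"ax":0,"ay":0,"az":0,"x":0,"y":0,"z":0,"fingers":-1},{"ax":0,"ay":0,"az":0,"x":0,"y":0,"z":0,"fingers":-1},{"ax":0,"ay":0,"az":0,"x":0,"y":0,"z":0,"fingers":-1},{"ax":0,"ay":0,"az":0,"x":0,"y":0,"z":0,"fingers":-1},{"ax":0,"ay":0,"az":0,"x":0,"y":0,"z":0,"fingers":-1},{"ax":0,"ay":0,"az":0,"x":0,"y":0,"z":0,"fingers":-1},{"ax":0,"ay":0,"az":0,"x":0,"y":0,"z":0,"fingers":-1}]' 45
python3 go.py
```

```text
time_s: 5.7
position: [0.4432, 0.4209, 0.0161]
eef_rot: [-3.12, -0.362, -0.001]
force: [0.5, -1.4, 5.5]
opening: 0.0119
t 5.7 pos [0.4432 0.4209 0.0161] yaw 0.2309 tz [ 7.e-04  3.e-04 -1.e+00] F [ 0.5 -1.4  5.5] op 0.0119
```

```bash
python3 -m inch '[{"ax":0,"ay":0,"az":0,"x":0,"y":0,"z":-0.05,"fingers":-1},{"ax":0,"ay":0,"az":0,"x":0,"y":0,"z":-0.2,"fingers":-1},{"ax":0,"ay":0,"az":0,"x":0,"y":0,"z":-0.4,"fingers":-1},{"ax":0,"ay":0,"az":0,"x":0,"y":0,"z":-0.6,"fingers":-1},{"ax":0,"ay":0,"az":0,"x":0,"y":0,"z":-0.8,"fingers":-1},{"ax":0,"ay":0,"az":0,"x":0,"y":0,"z":-1,"fingers":-1},{"ax":0,"ay":0,"az":0,"x":0,"y":0,"z":-1,"fingers":-1}]'
python3 -m inch '[{"ax":0,"ay":0,"az":0,"x":0,"y":0,"z":-0.2,"fingers":-1},{"ax":0,"ay":0,"az":0,"x":0,"y":0,"z":-0.4,"fingers":-1},{"ax":0,"ay":0,"az":0,"x":0,"y":0,"z":-0.6,"fingers":-1},{"ax":0,"ay":0,"az":0,"x":0,"y":0,"z":-0.6,"fingers":-1}]'
python3 go.py .5287 .3526 .17 -.241
python3 - <<'E'
from h import *
grab('scene','s2')
E
```

```text
time_s: 6.4
position: [0.4435, 0.4221, 0.1189]
eef_rot: [-3.118, -0.362, -0.005]
force: [0.3, 0.4, -2.4]
opening: 0.0119
time_s: 6.8
position: [0.4433, 0.4216, 0.1774]
eef_rot: [-3.119, -0.362, -0.004]
force: [0.2, 1.4, -3.4]
opening: 0.0117
t 6.8 pos [0.4433 0.4216 0.1774] yaw 0.231 tz [ 0.0021  0.0022 -1.    ] F [ 0.2  1.4 -3.4] op 0.0117
shift [0.6732 0.8678 0.0739] turn [-0.0015 -0.0013  0.3005]
```

View pics/s2.png

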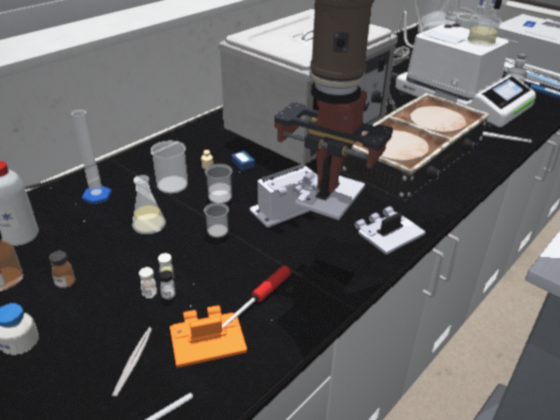

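The hatch hangs level in the gripper, with its plate at about (330,190), and the bystanders are untouched. Next: over the jamb.

```bash
python3 -m inch '[{"ax":0,"ay":0,"az":0.07,"x":0.15,"y":0.2,"z":0,"fingers":-1},{"ax":0,"ay":0,"az":0.15,"x":0.34,"y":0.43,"z":0.02,"fingers":-1},{"ax":0,"ay":0,"az":0.22,"x":0.5,"y":0.65,"z":0.04,"fingers":-1},{"ax":0,"ay":0,"az":0.27,"x":0.6,"y":0.8,"z":0.06,"fingers":-1},{"ax":0,"ay":0,"az":0.3,"x":0.673,"y":0.868,"z":0.07,"fingers":-1},{"ax":0,"ay":0,"az":0.3,"x":0.673,"y":0.868,"z":0.07,"fingers":-1},{"ax":0,"ay":0,"az":0.3,"x":0.673,"y":0.868,"z":0.07,"fingers":-1},{"ax":0,"ay":0,"az":0.3,"x":0.673,"y":0.868,"z":0.07,"fingers":-1}]'
python3 go.py .5287 .3526 .17 -.241
python3 - <<'E'
from h import *
a,_=grab('scene','s3');b,_=grab('top','t3')
A=cv2.resize(a[120:260,220:400],(800,622))[:,:,::-1]
cv2.imwrite('pics/s3c.png',cv2.resize(a[120:260,220:400],None,fx=3.3,fy=3.3)[:,:,::-1]);cv2.imwrite('pics/t3c.png',cv2.resize(b[140:290,250:420],None,fx=3.3,fy=3.3)[:,:,::-1])
E
```

```text
time_s: 7.65
position: [0.5269, 0.3529, 0.1685]
eef_rot: [-3.119, 0.371, 0.001]
force: [0.3, -0.4, -3.7]
opening: 0.0119
t 7.65 pos [0.5269 0.3529 0.1685] yaw -0.2367 tz [-8.e-04  5.e-04 -1.e+00] F [ 0.3 -0.4 -3.7] op 0.0119
shift [ 0.0183 -0.0012 -0.0151] turn [-0.0002  0.0006  0.0027]
```

View pics/s3c.png

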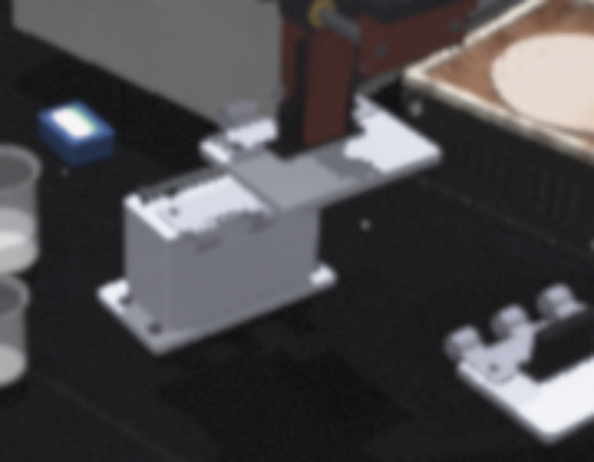

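View pics/t3c.png

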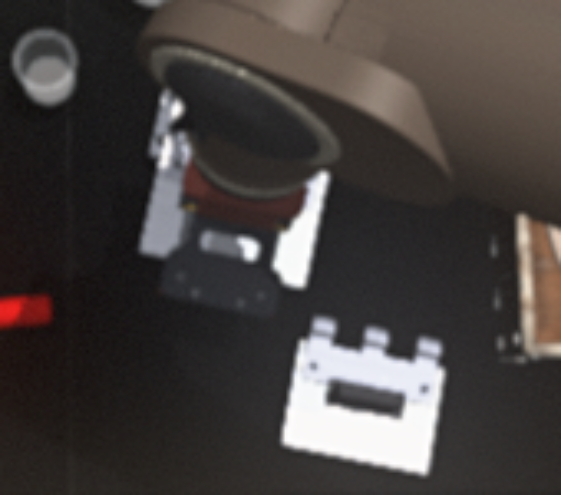

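```bash
cat > fitd.py <<'E'
from fit import *
def sil(n,T,roi,model=HATCH): 
    return 1-render(n,model,T,roi)[0]
def prep(n,tag,roi,zh):
    p,d=load(tag); W=world(n,d); z=W[...,2]; u0,v0,u1,v1=roi
    m=((z>zh-.012)&(z<zh+.024)); bad=np.isnan(z)|(z>zh+.024)
    bad=cv2.dilate(bad.astype(np.uint8),np.ones((5,5)))>0
    return m[v0:v1,u0:u1].astype(float),~bad[v0:v1,u0:u1]
def fitd(views,zh,v0):
    D=[(n,roi)+prep(n,t,roi,zh) for n,t,roi in views]
    def f(x):
        T=planar([x[0]/100,x[1]/100,x[2]/10],zh)
        return sum((abs(cv2.GaussianBlur(m,(0,0),.6)-sil(n,T,roi))*k).sum() for n,roi,m,k in D)
    x=np.array([v0[0]*100,v0[1]*100,v0[2]*10])
    for st in(1.,.3,.1):
        sim=np.vstack([x]+[x+np.eye(3)[i]*st for i in range(3)])
        r=minimize(f,x,method='Nelder-Mead',options=dict(initial_simplex=sim,xatol=1e-3,fatol=1e-4,maxiter=150)); x=r.x
    return np.array([x[0]/100,x[1]/100,x[2]/10]),r.fun,D
E
python3 - <<'E'
from fitd import *
vs=('scene','s3',(270,135,365,195));vt=('top','t3',(280,160,365,245))
ims=[]
for w in([vs],[vt],[vs,vt]):
    v,c,D=fitd(w,.1524,[.521,.353,-.237]); print([x[0] for x in w],v.round(4),round(c,1))
for n,roi,m,k in D:
    s=sil(n,planar(v,.1524),roi); im=np.hstack([m*.7+.3*k,s,abs(m-s)*k]); ims.append(cv2.resize((im*255).astype(np.uint8),(780,int(780*im.shape[0]/im.shape[1])),interpolation=cv2.INTER_NEAREST))
cv2.imwrite('pics/fd3.png',np.vstack(ims)[:600])
from scipy.spatial.transform import Rotation as Ro
# hatch z / tilt from depth plane of plate
for n,t in(('scene','s3'),('top','t3')):
    p,d=load(t);W=world(n,d); q=W[(abs(W[...,2]-.160)<.008)&(abs(W[...,0]-.52)<.07)&(abs(W[...,1]-.353)<.08)]
    A=np.c_[q[:,0]-.52,q[:,1]-.353,np.ones(len(q))]; s=np.linalg.lstsq(A,q[:,2],rcond=None)[0]; print(n,len(q),s.round(4))
E
```

```text
['scene'] [ 0.5193  0.3548 -0.2316] 55.6
['top'] [ 0.5213  0.3533 -0.2398] 15.9
['scene', 'top'] [ 0.5194  0.3541 -0.2324] 86.9
scene 1380 [ 0.0472 -0.0208  0.1593]
top 660 [ 0.0223 -0.0007  0.1599]
```

View pics/fd3.png

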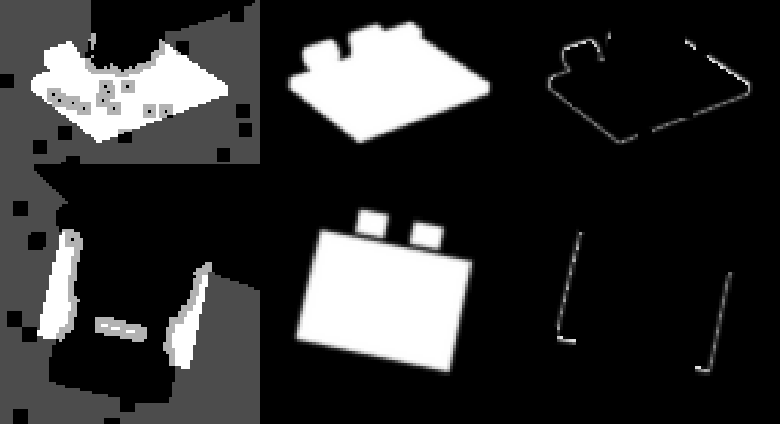

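```bash
python3 - <<'E'
from fitd import *
def tilt(n,t,v,zh):
    p,d=load(t);W=world(n,d); L=(W-np.array([v[0],v[1],zh]))@planar(v)[0]
    for nm,x0,x1 in(('plate',-.037,-.003),('all',-.037,.037),('leaf',.022,.037)):
        q=L[(L[...,0]>x0)&(L[...,0]<x1)&(abs(L[...,1])<.052)&(abs(L[...,2]-.009)<.008)]
        if len(q)<15: continue
        A=np.c_[q[:,:2],np.ones(len(q))]
        s=np.linalg.lstsq(A,q[:,2],rcond=None)[0]
        r=q[:,2]-A@s; k=abs(r)<.003; s=np.linalg.lstsq(A[k],q[k,2],rcond=None)[0]
        print(n,t,nm,k.sum(),s.round(4),'med',np.median(q[:,2]).round(4))
tilt('scene','scene0',[.4373,.4183,.231],0);tilt('top','top0',[.4373,.4183,.231],0)
tilt('scene','s3',[.5193,.3548,-.2367],.1524);tilt('top','t3',[.5213,.3533,-.2367],.1524)
E
python3 go.py .5289 .352 .13 -.241
```

```text
scene scene0 plate 677 [-0.003   0.0027  0.0061] med 0.0062
scene scene0 all 1123 [0.0418 0.0041 0.0072] med 0.007
scene scene0 leaf 254 [-0.0301  0.0015  0.0095] med 0.0086
top top0 plate 503 [0.0014 0.001  0.0071] med 0.0071
top top0 all 932 [0.0453 0.0035 0.0081] med 0.008
top top0 leaf 221 [-0.0318  0.004   0.0104] med 0.0095
scene s3 plate 550 [-0.0042 -0.0003  0.0061] med 0.0062
scene s3 all 873 [0.0355 0.0002 0.007 ] med 0.0065
scene s3 leaf 100 [ 0.0009 -0.0069  0.0082] med 0.0081
top t3 plate 338 [0.0018 0.0021 0.0071] med 0.0071
top t3 all 500 [0.0313 0.0063 0.0077] med 0.0073
top t3 leaf 54 [-0.0855  0.02    0.011 ] med 0.0091
t 7.75 pos [0.5273 0.3527 0.1687] yaw -0.2375 tz [-2.e-04  4.e-04 -1.e+00] F [-0.5  0.  -2.6] op 0.012
shift [0.0173 0.0027 0.3873] turn [-0.0002  0.0002  0.0022]
```

```bash
python3 -m inch '[{"ax":0,"ay":0,"az":0.002,"x":0.017,"y":0.003,"z":0.15,"fingers":-1},{"ax":0,"ay":0,"az":0.002,"x":0.017,"y":0.003,"z":0.3,"fingers":-1},{"ax":0,"ay":0,"az":0.002,"x":0.017,"y":0.003,"z":0.42,"fingers":-1},{"ax":0,"ay":0,"az":0.002,"x":0.017,"y":0.003,"z":0.5,"fingers":-1},{"ax":0,"ay":0,"az":0.002,"x":0.017,"y":0.003,"z":0.5,"fingers":-1},{"ax":0,"ay":0,"az":0.002,"x":0.017,"y":0.003,"z":0.5,"fingers":-1}]'
python3 go.py .5289 .352 .089 -.241
python3 - <<'E'
from fitd import *
a,_=grab('scene','s4');b,_=grab('top','t4')
cv2.imwrite('pics/s4c.png',cv2.resize(a[140:240,230:370],None,fx=5,fy=5,interpolation=cv2.INTER_CUBIC)[:,:,::-1])
o=bot.get_obs();print(o['position'],o['eef_rot'],o['force'])
E
python3 go.py .5289 .352 .089 -.241
```

```text
time_s: 8.35
position: [0.5298, 0.3511, 0.1185]
eef_rot: [-3.118, 0.381, 0.001]
force: [0.5, 1.0, -2.8]
opening: 0.0118
t 8.35 pos [0.5298 0.3511 0.1185] yaw -0.2432 tz [-4.e-04  1.e-04 -1.e+00] F [ 0.5  1.  -2.8] op 0.0118
shift [-0.0107 -0.0071  0.2948] turn [ 0.      0.0003 -0.0014]
[0.53011834 0.35127816 0.11920317] [-3.11760037e+00  3.81292403e-01 -9.54496538e-04] [-0.50302712 -0.59053692 -3.16909761]
t 8.45 pos [0.5301 0.3513 0.1192] yaw -0.2434 tz [ 7.e-04  7.e-04 -1.e+00] F [-0.5 -0.6 -3.2] op 0.0117
shift [-0.0137 -0.0038  0.302 ] turn [-0.0005 -0.0003 -0.0015]
```

View pics/s4c.png

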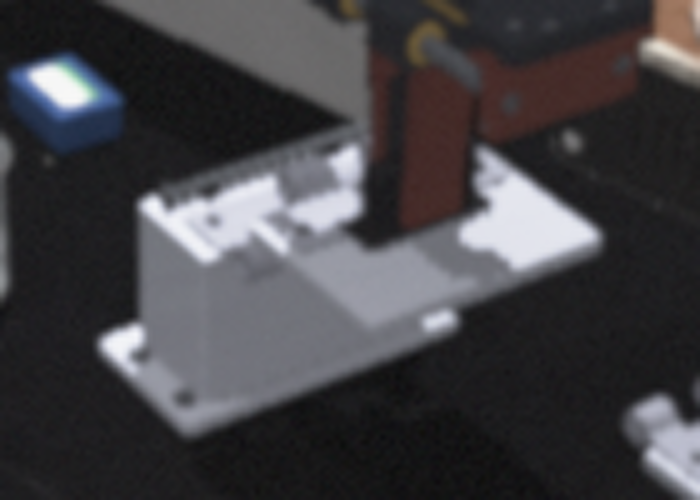

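```bash
sed -i 's/zh-.012/zh-.007/' fitd.py; cat > m4.py <<'E'
from fitd import *
import sys
ts,tt,zh=sys.argv[1],sys.argv[2],float(sys.argv[3]); J={'scene':np.array([.6078,.3324]),'top':np.array([.6098,.3309])}
for n,t,roi in(('scene',ts,(265,140,370,215)),('top',tt,(280,160,365,245))):
    v,c,D=fitd([(n,t,roi)],zh,[.523,.353,-.24]); 
    r=J[n]-v[:2]; Rj=planar([0,0,-.241])[0][:2,:2]
    print(n,v.round(4),round(c,1),'hatch origin in jamb frame mm',((-r)@Rj*1e3).round(2),'want -89,0')
    np.save('pics/D.npy',D[0][2])
E
python3 m4.py s3 t3 .1524; python3 m4.py s4 t4 .1028
```

```text
scene [ 0.5194  0.3548 -0.2374] 55.8 hatch origin in jamb frame mm [-91.18   0.62] want -89,0
top [ 0.5216  0.3532 -0.2355] 15.8 hatch origin in jamb frame mm [-90.93   0.64] want -89,0
scene [ 0.5218  0.3536 -0.2407] 51.5 hatch origin in jamb frame mm [-8.853e+01  7.000e-02] want -89,0
top [ 0.5244  0.3517 -0.2466] 14.2 hatch origin in jamb frame mm [-87.91  -0.17] want -89,0
```

Both cameras put the hatch within about 1 mm of the jamb's matched position (x about 0.8 mm too far in, y within 0.2 mm). I correct that and lower it slowly.

```bash
python3 -m inch '[{"ax":0,"ay":0,"az":-0.001,"x":-0.009,"y":0,"z":0.02,"fingers":-1},{"ax":0,"ay":0,"az":-0.001,"x":-0.009,"y":0,"z":0.04,"fingers":-1},{"ax":0,"ay":0,"az":-0.001,"x":-0.009,"y":0,"z":0.07,"fingers":-1},{"ax":0,"ay":0,"az":-0.001,"x":-0.009,"y":0,"z":0.1,"fingers":-1},{"ax":0,"ay":0,"az":-0.001,"x":-0.009,"y":0,"z":0.12,"fingers":-1},{"ax":0,"ay":0,"az":-0.001,"x":-0.009,"y":0,"z":0.14,"fingers":-1},{"ax":0,"ay":0,"az":-0.001,"x":-0.009,"y":0,"z":0.16,"fingers":-1},{"ax":0,"ay":0,"az":-0.001,"x":-0.009,"y":0,"z":0.18,"fingers":-1},{"ax":0,"ay":0,"az":-0.001,"x":-0.009,"y":0,"z":0.18,"fingers":-1}]'
python3 go.py .5293 .3515 .089 -.241
```

```text
time_s: 9.35
position: [0.5289, 0.351, 0.1003]
eef_rot: [3.118, -0.379, -0.001]
force: [0.3, 0.3, -2.4]
opening: 0.0117
t 9.35 pos [0.5289 0.351  0.1003] yaw -0.2417 tz [-4.e-04 -3.e-04 -1.e+00] F [ 0.3  0.3 -2.4] op 0.0117
shift [ 0.0031 -0.0062  0.1127] turn [ 0.0003  0.0002 -0.0005]
```

Knuckles have entered with no extra contact force. Continue.

```bash
python3 -m inch '[{"ax":0,"ay":0,"az":0,"x":0.002,"y":-0.002,"z":0.02,"fingers":-1},{"ax":0,"ay":0,"az":0,"x":0.002,"y":-0.002,"z":0.04,"fingers":-1},{"ax":0,"ay":0,"az":0,"x":0.002,"y":-0.002,"z":0.06,"fingers":-1},{"ax":0,"ay":0,"az":0,"x":0.002,"y":-0.002,"z":0.075,"fingers":-1},{"ax":0,"ay":0,"az":0,"x":0.002,"y":-0.002,"z":0.09,"fingers":-1},{"ax":0,"ay":0,"az":0,"x":0.002,"y":-0.002,"z":0.1,"fingers":-1},{"ax":0,"ay":0,"az":0,"x":0.002,"y":-0.002,"z":0.11,"fingers":-1},{"ax":0,"ay":0,"az":0,"x":0.002,"y":-0.002,"z":0.11,"fingers":-1},{"ax":0,"ay":0,"az":0,"x":0.002,"y":-0.002,"z":0.11,"fingers":-1},{"ax":0,"ay":0,"az":0,"x":0.002,"y":-0.002,"z":0.11,"fingers":-1}]'
python3 - <<'E'
from fitd import *
a,_=grab('scene','s5');b,_=grab('top','t5')
P=[];
for i in range(8):
    o=bot.get_obs();P.append(np.r_[o['position'],o['force']]); get_image('scene')
P=np.array(P);print(P.mean(0).round(4),P.std(0).round(4))
cv2.imwrite('pics/s5c.png',cv2.resize(a[140:240,230:370],None,fx=5,fy=5,interpolation=cv2.INTER_CUBIC)[:,:,::-1])
E
python3 go.py .5293 .3515 .089 -.241; python3 m4.py s5 t5 .073
```

```text
time_s: 10.35
position: [0.5293, 0.3513, 0.0897]
eef_rot: [-3.119, 0.379, -0.0]
force: [-0.4, -0.2, -3.3]
opening: 0.0117
[ 0.5293  0.3513  0.0897 -0.3044 -0.1233 -2.707 ] [0.     0.     0.     0.4149 0.3433 0.2394]
t 10.85 pos [0.5292 0.3513 0.0896] yaw -0.2418 tz [ 0.  0. -1.] F [ 0.5 -0.1 -3.4] op 0.0117
shift [-0.     -0.0024  0.0063] turn [-0.     -0.     -0.0005]
scene [ 0.5246  0.3526 -0.3004] 890.3 hatch origin in jamb frame mm [-85.62  -0.27] want -89,0
top [ 0.5237  0.3519 -0.242 ] 11.0 hatch origin in jamb frame mm [-88.66  -0.18] want -89,0
```

View pics/s5c.png

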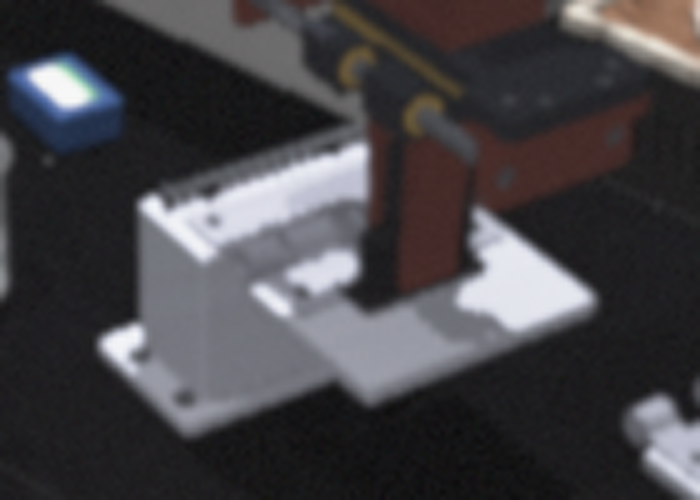

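```bash
python3 - <<'E'
from fitd import *
import fitd
J={'scene':np.array([.6078,.3324]),'top':np.array([.6098,.3309])}
def prep2(n,tag,roi,zh):
    p,d=load(tag);W=world(n,d);z=W[...,2];u0,v0,u1,v1=roi
    Lj=(W-np.r_[J[n],0])@planar([0,0,-.241])[0]
    m=(z>zh-.007)&(z<zh+.024)&(Lj[...,0]<-.03)
    bad=np.isnan(z)|(z>zh+.024)|(Lj[...,0]>-.06)&(z>.01)
    bad=cv2.dilate(bad.astype(np.uint8),np.ones((5,5)))>0
    return m[v0:v1,u0:u1].astype(float),~bad[v0:v1,u0:u1]
fitd.prep=prep2
Rj=planar([0,0,-.241])[0]
for zh in(.0725,.0735):
  for n,t,roi in(('scene','s5',(265,140,370,225)),('top','t5',(280,160,365,250))):
    v,c,D=fitd.fitd([(n,t,roi)],zh,[.523,.353,-.24]); print(zh,n,v.round(4),round(c,1),((v[:2]-J[n])@Rj[:2,:2]*1e3).round(2))
def med(n,t,v,zh):
    p,d=load(t);W=world(n,d);L=(W-np.array([v[0],v[1],zh]))@planar(v)[0]
    q=L[(L[...,0]>-.037)&(L[...,0]<-.003)&(abs(L[...,1])<.052)&(abs(L[...,2]-.007)<.006)]
    A=np.c_[q[:,:2],np.ones(len(q))]; s=np.linalg.lstsq(A,q[:,2],rcond=None)[0]; print(n,t,len(q),s.round(4),'mean z',q[:,2].mean().round(5))
for n,a,b,c in(('scene','scene0','s4','s5'),('top','top0','t4','t5')):
    med(n,a,[.4373,.4183,.231],0); med(n,b,[.523,.3527,-.242],.1028); med(n,c,[.5235,.3525,-.241],.073)
# jamb top depth, initial
for n in('scene','top'):
    p,d=load(n+'0');W=world(n,d);L=(W-np.r_[J[n],0])@Rj
    q=L[(abs(L[...,0])<.02)&(abs(L[...,1])<.05)&(abs(L[...,2]-.082)<.012)]; print(n,len(q),np.percentile(q[:,2],[20,50,80]).round(4))
E
```

```text
0.0725 scene [ 0.523   0.353  -0.2318] 15.5 [-87.23  -0.25]
0.0725 top [ 0.5241  0.3519 -0.2409] 10.1 [-88.21  -0.1 ]
0.0735 scene [ 0.5224  0.3544 -0.2365] 16.6 [-88.21   1.02]
0.0735 top [ 0.524   0.3518 -0.2433] 10.4 [-88.31  -0.15]
scene scene0 692 [0.0046 0.0022 0.0064] mean z 0.00627
scene s4 580 [ 0.024  -0.0004  0.0063] mean z 0.00581
scene s5 579 [0.0325 0.0016 0.0075] mean z 0.00689
top top0 559 [0.0002 0.0022 0.0071] mean z 0.0071
top t4 320 [-0.0049 -0.0003  0.0069] mean z 0.00697
top t5 294 [-0.0092  0.0021  0.0073] mean z 0.00755
scene 580 [0.0796 0.0813 0.0833]
top 668 [0.0803 0.0824 0.0847]
```

```bash
python3 -m inch '[{"ax":0,"ay":0,"az":0,"x":-0.002,"y":0,"z":0.003,"fingers":-1},{"ax":0,"ay":0,"az":0,"x":-0.004,"y":0,"z":0.006,"fingers":-1},{"ax":0,"ay":0,"az":0,"x":-0.004,"y":0,"z":0.006,"fingers":-1},{"ax":0,"ay":0,"az":0,"x":-0.004,"y":0,"z":0.006,"fingers":-1},{"ax":0,"ay":0,"az":0,"x":-0.004,"y":0,"z":0.006,"fingers":-1},{"ax":0,"ay":0,"az":0,"x":-0.004,"y":0,"z":0.006,"fingers":-1},{"ax":0,"ay":0,"az":0,"x":-0.004,"y":0,"z":0.006,"fingers":-1},{"ax":0,"ay":0,"az":0,"x":-0.004,"y":0,"z":0.006,"fingers":-1}]'
python3 - <<'E'
from h import *
grab('scene','s6');grab('top','t6');P=[]
for i in range(6):
    o=bot.get_obs();P.append(np.r_[o['position'],o['force'],o['torque']]); get_image('scene')
P=np.array(P);print(P.mean(0).round(4),abs(np.array(o['joint_vel'])).max())
E
python3 go.py
```

```text
time_s: 11.65
position: [0.5288, 0.3513, 0.089]
eef_rot: [3.119, -0.379, 0.0]
force: [0.2, 0.1, -1.9]
opening: 0.0119
[ 5.2880e-01  3.5130e-01  8.9000e-02  6.5200e-02  2.7920e-01 -2.7357e+00
 -3.3000e-02 -6.5900e-02  2.4000e-03] 0.0009657368715341916
t 12.05 pos [0.5288 0.3513 0.089 ] yaw -0.2418 tz [ 0. -0. -1.] F [ 0.  -0.8 -3.1] op 0.0123
```

View pics/s6.png

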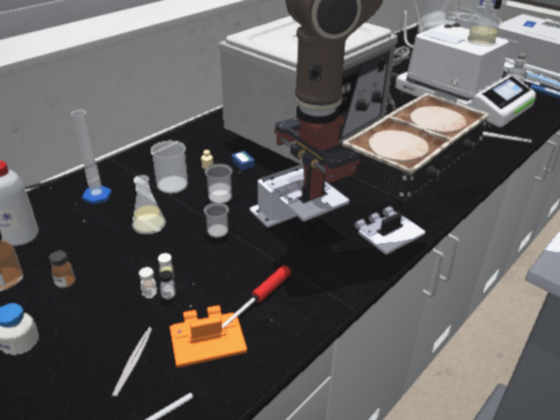

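The hatch sits level at the jamb, at about (315,195). The other plate, orange look-alike, screwdriver and beaker haven't moved. The tool force is just the hatch's weight (−2.7 N), with no side force, so it hangs free.

```bash
python3 -c "
from plant import bot
print(bot.finish_job())"; python3 go.py
```

```text
the job is handed in; nothing more can be done
None
the job is handed in; nothing more can be done
```

The two-knuckle hatch is in the jamb and I handed the job in at about 12 s, with the gripper still holding it. I gripped it by its rib with 45 N, lifted it, turned it to the jamb's angle and lowered it slowly until its knuckles sat in the gaps.

**Last checks, after the final adjustment:**
- **Height and hold:** the tool was still, with its tip at z = 0.089 m. That puts the hatch's underside about 73 mm above the bench.
- **Hanging free:** the force on the tool was about −2.7 N vertically, roughly the hatch's own weight. Side forces averaged about 0.3 N or less, so nothing was pressing on the jamb.
- **Surroundings:** the last picture showed the other plate, orange look-alike, screwdriver and beaker where they had been.

**Where measurements disagreed:**
- **Position:** just before the final adjustment (0.5 mm back and 0.6 mm down), the top camera put the hatch 88.2–88.7 mm from the jamb's origin. The target is 89 mm. It was within 0.2 mm along the hinge line.
- **Scene camera:** its fit was partly blocked by the gripper. It scattered by about 1 mm in both directions, and one fit failed because the jamb got in the way. I did not repeat either camera's fit after the final adjustment.
- **Level:** the scene camera's last tilt reading was about 2°, with the view partly blocked. The top camera read about 0.5°, and both read about 0.2° or less before lowering. I took the hatch as level.

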